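# Free the short cup caught in its outer cup

### The job

Each of the two point cups on the bench is nested in a bolted-down outer cup and stuck there, its side lugs caught under the lips of the outer rim. Free the shorter one: take it by its rim, twist it anticlockwise seen from above until its lugs line up with the gaps, pull it straight up and out, and stand it upright in the square steel tray. Leave the taller cup nested where it is, and do not drop the cup.

Things in the scene. Friction and masses are not known exactly. Their poses are not given: they have to be found in the camera images.
- short_cup: Cup to free: aluminium, round, outside 50 mm, wall 3, height 92, 0.12 kg. Origin: centre of underside, z up. Two 11 mm wide lugs stick out 6 mm along its +x and -x, 36 to 44 mm up. Starts nested, rim 40 mm above the outer rim, lugs under the lips. Turned 28 to 68 deg anticlockwise from above (best 48; stop near 70) it lifts out; clockwise is blocked.
- outer_short: Outer cup round the short cup: grey, outside 74 mm, 60 mm high, foot flange 94 mm wide, bolted to the bench. Origin: centre of underside, z up; inner floor 8 mm up. Two lips at its rim (53 mm opening) leave gaps 66 deg wide, centred 50 deg anticlockwise of its +x and -x; the lugs start within 5 deg of its x axis. Its twin holds the tall cup.
- tall_cup: Bystander: the same aluminium cup but 132 mm high, rim 140 mm above the bench, nested in the twin outer cup. Origin: centre of its underside, z up. It must stay there.
- tray: Where the freed cup goes: fixed square steel tray, 80 x 80 mm, walls 14 mm high and 3 mm thick, floor 3 mm thick. Origin: centre of its underside, on the bench; x and y along its sides. Tray and outer cup may swap places.

How it is judged:
By the outcome, as a careful person would: the job done as asked, in the order asked, and still so for the second after the job is handed in, with the robot touching nothing.
It also fails if it takes over 32 s, if anything falls off the work surface, if the arm or the gripper's body presses on something with over 40 N, if the wrist force passes 120 N, or if a joint passes its speed limit or range.

### The arm

A 6-joint arm with a two-finger parallel gripper is mounted at the origin on a cart in front of the work surface, level with it; the furniture and walls round the work are solid. World frame = base frame: x ahead of the robot, y to its left, z up, the work surface at z = 0. Lengths are in mm, angles in degrees, forces in N, time in s.
With the tool pointing down it reaches from about 350 to 850 mm from the base axis. Payload 8.1 kg.
Tool frame: the origin (TCP) lies at the very end of the fingers, on their centre line; the grasp point (between the pads) lies 19 mm behind it (pinch_z is the z of the grasp point in the tool frame, in mm); z points along the fingers, y is the direction in which the jaws open and shut (so a half turn about z gives the same grasp; the last joint's range is limited). The gripper opens to 85 mm and grips with 20 to 120 N. Pads are 22 mm wide; open, the fingers measure 114 mm over their backs; the gripper's body (76 mm by 85 mm) begins 54 mm behind the grasp point. The pads swing forward as they close: fully open they stand 13 mm farther back than shut.
Start: joints at [-73.877, 7.471, 85.268, -0, 87.261, -4.893], TCP at [215.198, -560.085, 231.292] pointing down, gripper open.
Joint ranges: [-169.43, 169.43], [-51.17, 129.36], [1.28, 143.12], [-76.62, 256.62], [0, 156.53], [-152.29, 152.29]. Speed limits (degrees/s): [136.94, 136.94, 159.86, 180, 180, 180].

### API

Orientations are given as [roll, pitch, yaw] about the fixed x, y, z axes, in that order (R = Rz(yaw) Ry(pitch) Rx(roll)).
In Python, from bench import * gives the robot as it stands.
- The arm moves only by the shell command python3 -m creep 'ROWS' [FORCE]. ROWS is a JSON object of lists of equal length, an entry for each row: "translation": the shift along the tool's x, y, z in mm, a list of three; "rotation": the turn, a rotation vector about the tool's x, y, z in rad, a list of three; "claw": the finger opening in mm, from 0 to 85.4. In form: {"translation": [[dx, dy, dz], ...], "rotation": [[ax, ay, az], ...], "claw": [claw, ...]}. A call has 1 to 10 rows; each row shifts and turns the commanded pose from where the row before left it, along the tool's axes as they then stand; what a row does not reach is not made up. A row lasts 1/10 s, in which the tool goes at most 50 mm and 8.59 degrees, less where a joint would pass 70% of its speed; a pose out of reach is approached as far as the arm can. A call is refused whole if a number of a shift passes 50 or a number of a turn 0.15, either way. A call with a gripper value outside its range is refused whole. The fingers move at their own pace and stop on an object; FORCE is the grip in N (left out, the last holds). Time passes only in rows, so rows that do not move let the fingers close. It gives the time, the measured TCP pose, the force and the opening at its end, in the units of the state.
- sense(): the state, without advancing time (a new reading comes with each control period).
- snapshot(name): name is "side" or "top" or "wrist"; returns a dict with "frame" (384x512x3 uint8, red, green, blue), "intrinsics" (3x3 intrinsics, pixels), "extrinsics" (4x4, takes a point from camera to world coordinates). Camera axes: x right, y up, looking along -z (the intrinsics and any distortion apply to the point x, -y, -z); pixel columns grow to the right and rows downward; lengths in mm; the calibration is good to about 2 mm. A picture is of the moment at which its call begins. There is no depth.
- hand_in(): hands the job in, once; it reports no verdict.
The state is a dict: "time": time; "joint_pos": joint angles; "qd": joint speeds; "joint_efforts": joint torques, N m; "tool_pos": TCP position; "tcp_rot": TCP orientation; "ft_force": force on the tool from outside, world axes, zero at the start; "wrist_torque": the same for the moment, N m; "finger_gap": finger opening in mm.
Only numpy, scipy, OpenCV 4.12 (cv2) and the standard library are available. Lean on these libraries where they do the work, as an engineer would, in place of code of your own. Each camera call takes 0.05 s, during which the arm holds its last target.

## Working session

There is one attempt and no reset: what is moved stays moved. The work goes in short steps, Python scripts to look and compute and a shell command to move; the robot and the scene stay as the last step left them, time stands still between calls to the robot, and variables do not carry over. Pictures are saved under pics/ and viewed, and the job is handed in when it is done.

```bash
mkdir -p pics; ls; python3 - <<'E'
from bench import *
import cv2,numpy as np
for n in ["side","top","wrist"]:
    s=snapshot(n); cv2.imwrite(f"pics/{n}0.png",s["frame"][:,:,::-1]); print(n,np.round(s["intrinsics"],1).tolist(),np.round(s["extrinsics"],3).tolist(),[k for k in s])
print(sense())
E
```

```text
pics
side [[376.4, 0.0, 258.0], [0.0, 376.4, 195.9], [0.0, 0.0, 1.0]] [[0.994, 0.054, -0.095, 372.516], [-0.107, 0.634, -0.766, -1016.721], [0.019, 0.772, 0.636, 660.333], [0.0, 0.0, 0.0, 1.0]] ['frame', 'intrinsics', 'extrinsics']
top [[464.8, 0.0, 262.5], [0.0, 464.8, 204.7], [0.0, 0.0, 1.0]] [[0.017, 0.995, -0.094, 354.207], [-1.0, 0.017, -0.003, -260.273], [-0.001, 0.094, 0.996, 1147.95], [0.0, 0.0, 0.0, 1.0]] ['frame', 'intrinsics', 'extrinsics']
wrist [[271.8, 0.0, 254.5], [0.0, 271.8, 192.9], [0.0, 0.0, 1.0]] [[0.359, 0.896, 0.26, 281.58], [-0.933, 0.346, 0.098, -535.654], [-0.002, -0.278, 0.961, 373.53], [0.0, 0.0, 0.0, 1.0]] ['frame', 'intrinsics', 'extrinsics']
{'time': 0.15, 'joint_pos': array([-7.38786491e+01,  7.50609586e+00,  8.53127269e+01,  4.81007818e-05,
        8.72626964e+01, -4.89403776e+00]), 'qd': array([-0.05420751, -0.03609627, -0.2359326 ,  0.07838298, -0.05059289,
        0.00882566]), 'joint_efforts': array([ 6.31890889e-04, -5.70062327e+01, -5.01158917e+01, -4.50570406e-04,
        9.46062093e-03,  6.27092754e-05]), 'tool_pos': array([ 215.06803212, -559.6890083 ,  230.49702751]), 'tcp_rot': array([-1.79918782e+02, -7.00252142e-03,  2.10153813e+01]), 'ft_force': array([ 0.37305591, -0.4913936 , -0.56194813]), 'wrist_torque': array([-0.01853262,  0.00808448,  0.00318019]), 'finger_gap': 85.50990483962251}
```

View pics/side0.png

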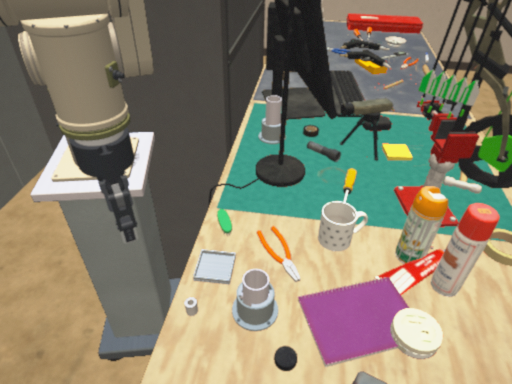

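View pics/top0.png

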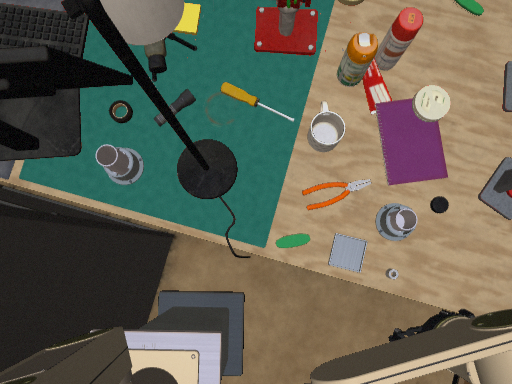

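View pics/wrist0.png

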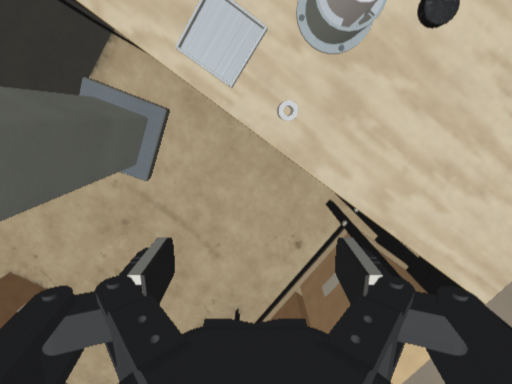

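The top view shows the short cup's rim near (404,219), its outer cup near (395,222) and the tray near (347,252). The tall cup is near (110,157), past the lamp. I'll enlarge crops next.

```bash
cat > h.py <<'E'
import numpy as np,cv2
def ray(s,u,v,z):
    K=s["intrinsics"];E=s["extrinsics"]
    d=np.array([(u-K[0,2])/K[0,0],-(v-K[1,2])/K[1,1],-1.]);d=E[:3,:3]@d
    o=E[:3,3]; return o+d*(z-o[2])/d[2]
def proj(s,P):
    P=np.atleast_2d(P).astype(float);E=s["extrinsics"];K=s["intrinsics"]
    c=(P-E[:3,3])@E[:3,:3]
    return np.c_[K[0,0]*c[:,0]/-c[:,2]+K[0,2],-K[1,1]*c[:,1]/-c[:,2]+K[1,2]]
def crop(s,x0,y0,w,h,f,name):
    im=s["frame"][y0:y0+h,x0:x0+w,::-1]
    cv2.imwrite(name,cv2.resize(im,None,fx=f,fy=f,interpolation=cv2.INTER_CUBIC))
E
python3 - <<'E'
from bench import *
from h import *
t=snapshot("top");s=snapshot("side")
crop(t,320,190,110,85,7,"pics/tc.png");crop(s,185,240,110,95,6,"pics/sc.png")
print(ray(t,404,219,100),ray(t,394,222,0),ray(t,347,252,0)); print(ray(s,255,312,0),ray(s,257,282,100),ray(s,215,268,3),ray(t,392,273,5))
E
```

```text
[ 425.77547286 -576.9076123   100.        ] [ 424.75297152 -582.34555763    0.        ] [ 348.98431866 -466.2872396     0.        ]
[ 4.25596561e+02 -5.84797008e+02  1.13686838e-13] [ 427.57015481 -587.96114298  100.        ] [ 348.15868704 -466.98156193    3.        ] [ 300.02573859 -574.93634127    5.        ]
```

View pics/tc.png

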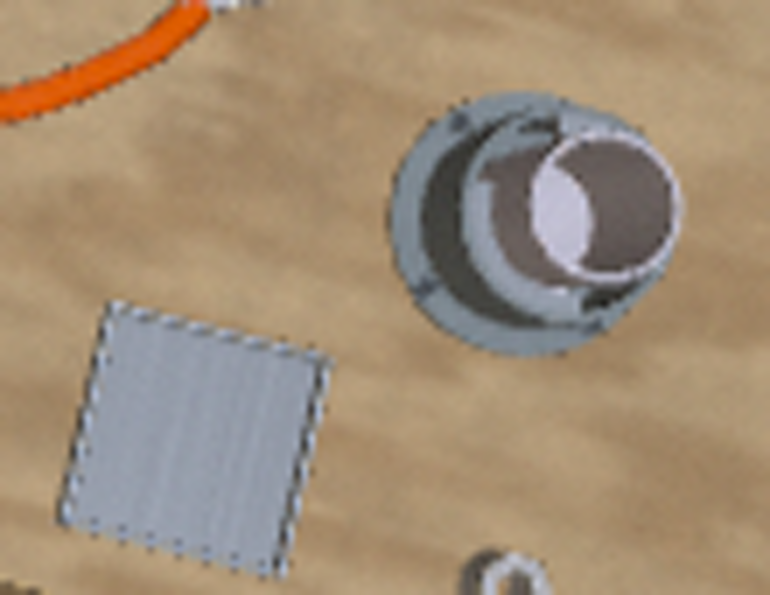

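View pics/sc.png

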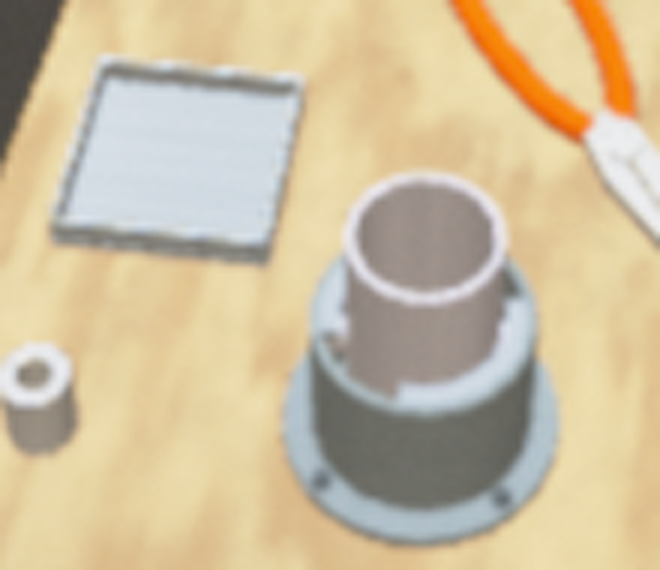

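```bash
python3 - <<'E'
from bench import *
from h import *
t=snapshot("top");s=snapshot("side")
print("rim",ray(t,320+607/7,190+207/7,100)[:2],ray(s,185+426/6,240+239/6,100)[:2])
f=[ray(t,320+x/7,190+y/7,5)[:2] for x,y in[(390,220),(522,91),(522,357)]];print("flange top",f)
f=[ray(s,185+x/6,240+y/6,5)[:2] for x,y in[(284,422),(557,425),(420,545)]];print("flange side",f)
print("tray top",[ray(t,320+x/7,190+y/7,14)[:2].round(1) for x,y in[(110,303),(328,358),(62,521),(281,576)]])
print("tray side",[ray(s,185+x/6,240+y/6,14)[:2].round(1) for x,y in[(103,62),(302,78),(52,232),(270,250)]])
print(sense()["time"])
E
```

```text
rim [ 424.58915234 -583.01464152] [ 426.25213577 -582.90268315]
flange top [array([ 425.07765404, -535.98901894]), array([ 471.44744355, -582.78347822]), array([ 377.85112129, -581.91526252])]
flange side [array([ 380.50368039, -579.98131788]), array([ 470.93810424, -589.74443828]), array([ 421.03603755, -628.97694786])]
tray top [array([ 393.9, -436.3]), array([ 376.2, -512. ]), array([ 318.4, -419.9]), array([ 300.8, -495.5])]
tray side [array([ 320.4, -421.8]), array([ 395.4, -436.7]), array([ 303., -501.]), array([ 379.3, -516. ])]
0.35
```

```bash
python3 -m creep '{"translation":[[22,11,0],[22,11,0],[22,11,0],[22,11,0],[25,13,0],[25,13,10],[25,13,10],[25,14,20],[0,0,0],[0,0,0]],"rotation":[[0,0,0],[0,0,0],[0,0,0],[0,0,0],[0,0,0],[0,0,0],[0,0,0],[0,0,0],[0,0,0],[0,0,0]],"claw":[85,85,85,85,85,85,85,85,85,85]}' 100; python3 - <<'E'
from bench import *
from h import *
w=snapshot("wrist");t=snapshot("top");st=sense()
print(st["tool_pos"],st["tcp_rot"],st["ft_force"])
cv2.imwrite("pics/w1.png",w["frame"][:,:,::-1])
crop(t,320,150,160,130,5,"pics/t1.png")
a=np.linspace(0,6.28,60)
C=np.c_[425.4+25*np.cos(a),-583+25*np.sin(a),100+0*a]
p=proj(w,C); im=w["frame"][:,:,::-1].copy()
for q in p: cv2.circle(im,tuple(int(v) for v in q),1,(0,0,255),-1)
cv2.imwrite("pics/w1o.png",im)
E
```

```text
time: 1.35
tool_pos: [425.6, -582.5, 189.7]
tcp_rot: [-179.9, 0.0, 21.1]
ft_force: [0.2, -0.3, -0.2]
finger_gap: 84.9
[ 425.00528365 -583.66401696  192.12096202] [1.79946039e+02 8.91246670e-03 2.09895935e+01] [ 0.20070168 -0.17867713  0.46073348]
```

View pics/w1o.png

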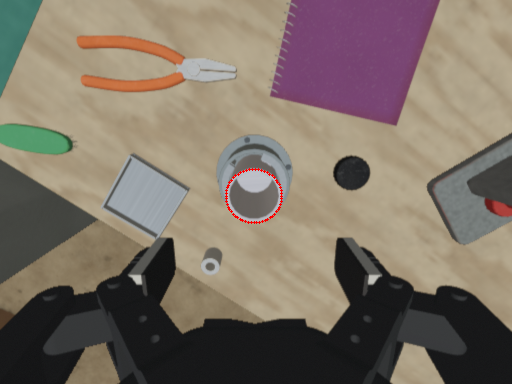

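View pics/t1.png

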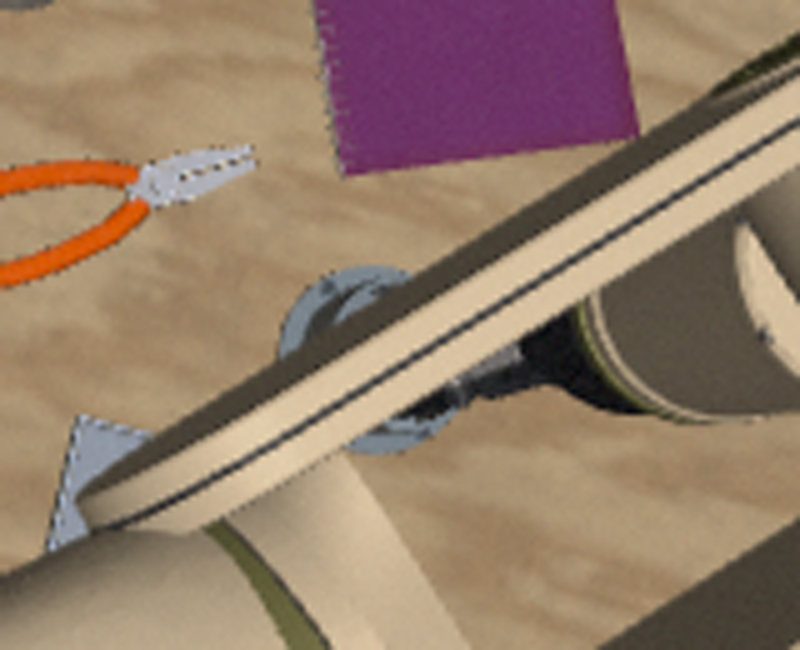

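The projected rim circle lies on the cup rim at about (254,195), so the gripper is centred. Now I descend.

```bash
python3 -m creep '{"translation":[[0,0,20],[0,0,20],[0,0,20],[0,0,20],[0,0,18],[0,0,15],[0,0,10],[0,0,0],[0,0,0],[0,0,0]],"rotation":[[0,0,0],[0,0,0],[0,0,0],[0,0,0],[0,0,0],[0,0,0],[0,0,0],[0,0,0],[0,0,0],[0,0,0]],"claw":[85,85,85,85,85,85,85,85,85,85]}' 100; python3 - <<'E'
from bench import *
from h import *
s=snapshot("side");crop(s,190,210,140,110,5,"pics/s2.png")
w=snapshot("wrist");cv2.imwrite("pics/w2.png",w["frame"][:,:,::-1]);print(sense()["tool_pos"])
E
```

```text
time: 2.45
tool_pos: [426.0, -584.0, 69.8]
tcp_rot: [179.9, -0.0, 21.0]
ft_force: [-0.4, 0.6, 0.8]
finger_gap: 85.2
[ 425.96871916 -583.88916729   69.63190017]
```

View pics/s2.png

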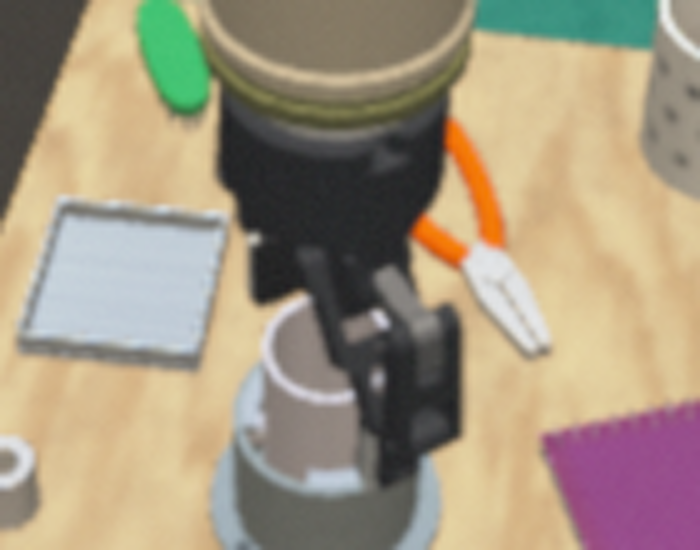

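View pics/w2.png

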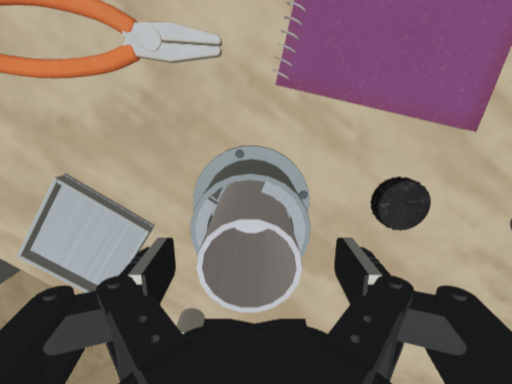

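The fingers straddle the rim and are centred: in the wrist view the rim is at about (250,263), midway between pads at 155 and 357. I'll go slightly lower and close.

```bash
python3 -m creep '{"translation":[[0,0,2],[0,0,2],[0,0,0],[0,0,0],[0,0,0],[0,0,0],[0,0,0],[0,0,0],[0,0,0],[0,0,0]],"rotation":[[0,0,0],[0,0,0],[0,0,0],[0,0,0],[0,0,0],[0,0,0],[0,0,0],[0,0,0],[0,0,0],[0,0,0]],"claw":[85,85,75,65,55,48,40,40,40,40]}' 110; python3 - <<'E'
from bench import *
from h import *
s=snapshot("side");crop(s,190,210,140,110,5,"pics/s3.png")
st=sense();print(st["wrist_torque"],st["ft_force"],st["finger_gap"])
E
```

```text
time: 3.55
tool_pos: [425.5, -583.1, 65.0]
tcp_rot: [-180.0, -0.0, 21.0]
ft_force: [-2.7, 3.9, 6.0]
finger_gap: 48.1
[0.63993794 0.34159618 0.01568164] [-1.13783289  3.50953598  5.8187361 ] 48.35961866760446
```

View pics/s3.png

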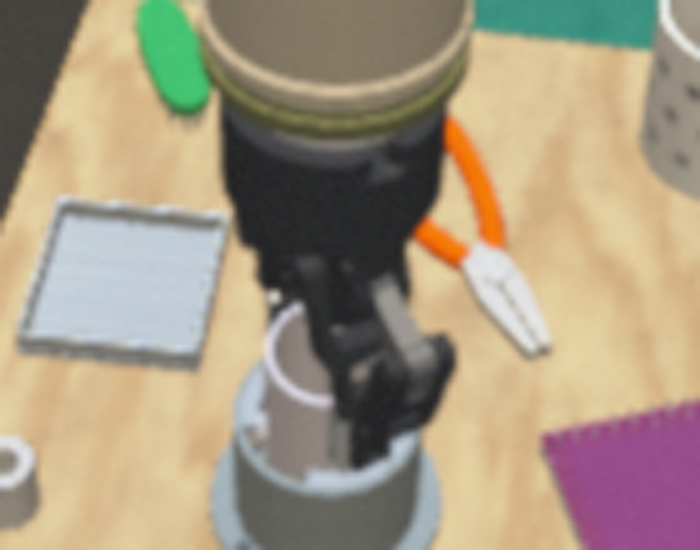

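It is gripped at a 48 mm opening, on the upper wall of the cup. I'll twist part of the way and check for slip.

```bash
python3 -m creep '{"translation":[[0,0,0],[0,0,0],[0,0,0],[0,0,0],[0,0,0],[0,0,0]],"rotation":[[0,0,-0.04],[0,0,-0.07],[0,0,-0.07],[0,0,-0.07],[0,0,-0.07],[0,0,0]],"claw":[40,40,40,40,40,40]}'; python3 - <<'E'
from bench import *
from h import *
s=snapshot("side");crop(s,190,210,140,110,5,"pics/s4.png")
st=sense();print(st["wrist_torque"],st["ft_force"],st["finger_gap"])
E
```

```text
time: 4.2
tool_pos: [425.2, -583.5, 64.9]
tcp_rot: [180.0, 0.0, 39.5]
ft_force: [-2.0, 2.0, 4.5]
finger_gap: 48.0
[0.30286574 0.52614668 0.03778621] [-2.59261383  2.20118869  4.80744337] 48.6797164249671
```

View pics/s4.png

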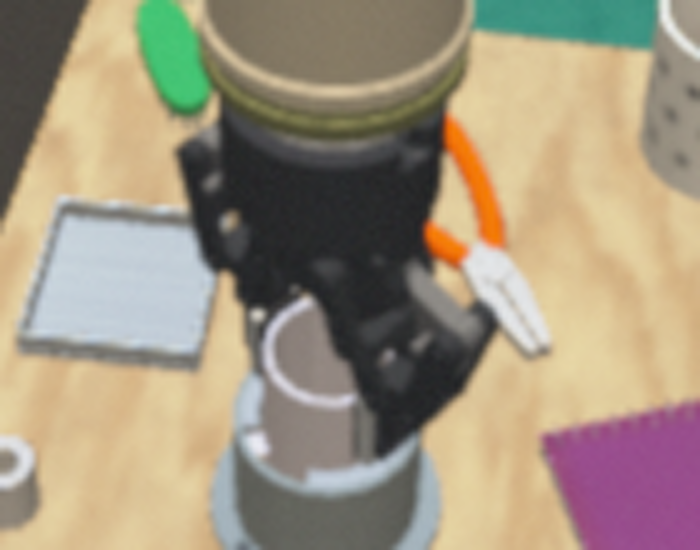

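```bash
python3 -m creep '{"translation":[[0,0,0],[0,0,0],[0,0,0],[0,0,0],[0,0,0],[0,0,0],[0,0,0],[0,0,0],[0,0,0]],"rotation":[[0,0,-0.07],[0,0,-0.07],[0,0,-0.07],[0,0,-0.07],[0,0,-0.07],[0,0,-0.07],[0,0,-0.06],[0,0,-0.035],[0,0,0]],"claw":[40,40,40,40,40,40,40,40,40]}'; python3 - <<'E'
from bench import *
from h import *
s=snapshot("side");crop(s,190,210,140,110,5,"pics/s5.png")
w=snapshot("wrist");cv2.imwrite("pics/w5.png",w["frame"][:,:,::-1])
st=sense();print(st["wrist_torque"],st["ft_force"],st["finger_gap"],st["joint_pos"])
E
```

```text
time: 5.15
tool_pos: [425.9, -583.6, 64.9]
tcp_rot: [179.9, 0.0, 68.9]
ft_force: [0.3, 1.2, 4.1]
finger_gap: 48.1
[ 0.12780291 -0.1119928   0.03601459] [0.5639613  0.89014071 4.64349453] 48.284336834067275 [-5.79500407e+01  3.28056622e+01  7.17382774e+01  6.47979071e-03
  7.53784339e+01 -3.67343092e+01]
```

View pics/s5.png

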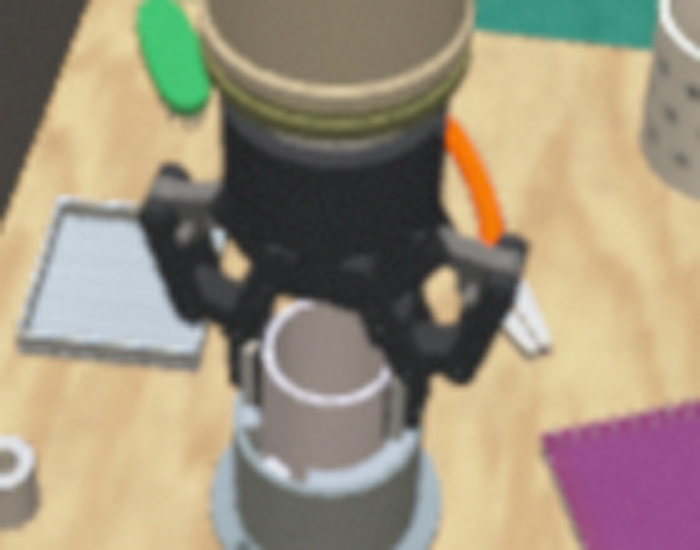

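View pics/w5.png

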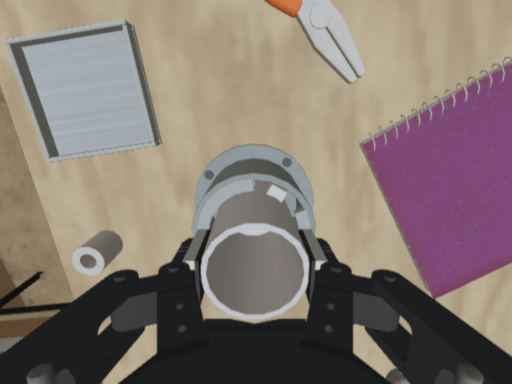

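In the wrist view the lug, a bright patch at (277,191), sits in the middle of the gap (about 253 to 303). The cup turned with the gripper, so I'll lift gently.

```bash
python3 -m creep '{"translation":[[0,0,-3],[0,0,-4],[0,0,-4],[0,0,-4],[0,0,0]],"rotation":[[0,0,0],[0,0,0],[0,0,0],[0,0,0],[0,0,0]],"claw":[40,40,40,40,40]}'; python3 - <<'E'
from bench import *
from h import *
s=snapshot("side");crop(s,190,210,140,110,5,"pics/s6.png")
st=sense();print(st["wrist_torque"],st["ft_force"],st["finger_gap"],st["tool_pos"])
E
```

```text
time: 5.75
tool_pos: [425.7, -583.6, 80.2]
tcp_rot: [180.0, 0.0, 68.8]
ft_force: [0.4, 0.2, -0.5]
finger_gap: 48.2
[-0.00555584 -0.05757674 -0.04154505] [ 0.41190791  0.48127753 -1.18972292] 48.35141314690498 [ 425.61338247 -583.47214547   79.86356405]
```

View pics/s6.png

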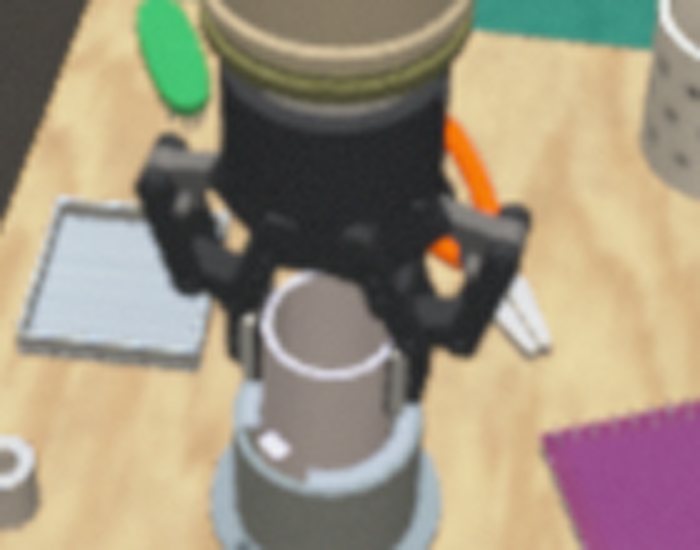

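The cup is coming up freely: the lug is clear at (273,443) and the wrist force is only the cup's weight. I'll continue lifting.

```bash
python3 -m creep '{"translation":[[0,0,-8],[0,0,-9],[0,0,-9],[0,0,-9],[0,0,-9],[0,0,-9],[0,0,-8],[0,0,-5],[0,0,0],[0,0,0]],"rotation":[[0,0,0],[0,0,0],[0,0,0],[0,0,0],[0,0,0],[0,0,0],[0,0,0],[0,0,0],[0,0,0],[0,0,0]],"claw":[40,40,40,40,40,40,40,40,40,40]}'; python3 - <<'E'
from bench import *
from h import *
s=snapshot("side");crop(s,180,180,150,140,5,"pics/s7.png")
t=snapshot("top");w=snapshot("wrist");cv2.imwrite("pics/w7.png",w["frame"][:,:,::-1])
st=sense();print(st["ft_force"],st["finger_gap"],st["tool_pos"],st["tcp_rot"])
y=np.radians(st["tcp_rot"][2]);d=np.array([348.4,-467.4])-st["tool_pos"][:2]
print(d@[np.cos(y),np.sin(y)],d@[np.sin(y),-np.cos(y)])
E
```

```text
time: 6.8
tool_pos: [425.4, -583.1, 145.1]
tcp_rot: [-180.0, -0.0, 68.9]
ft_force: [-0.8, 1.0, -2.1]
finger_gap: 48.3
[-0.49336567  0.01916386 -1.35021653] 48.288834963531 [ 425.25741008 -582.79925365  144.40472216] [-1.79939029e+02 -4.84258709e-02  6.88603528e+01]
79.91533562074868 -113.30308186331327
```

View pics/s7.png

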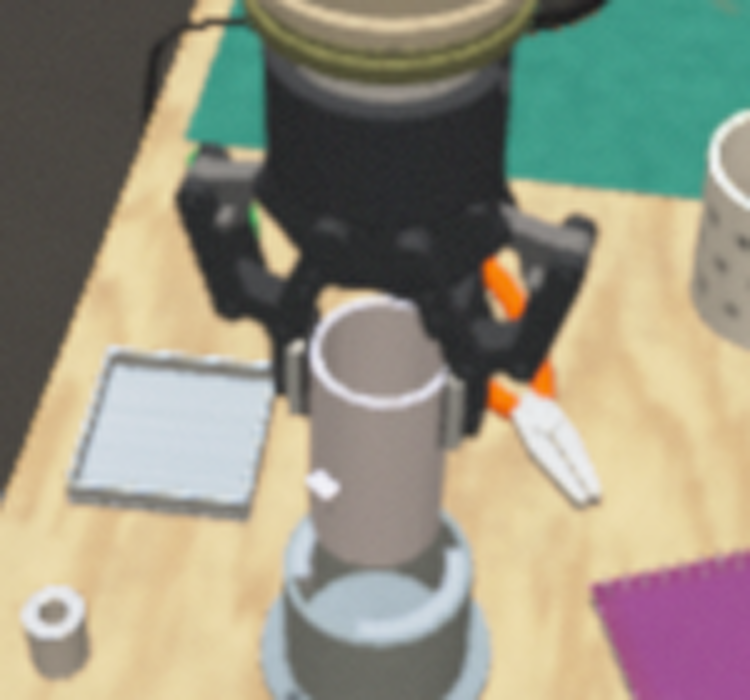

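View pics/w7.png

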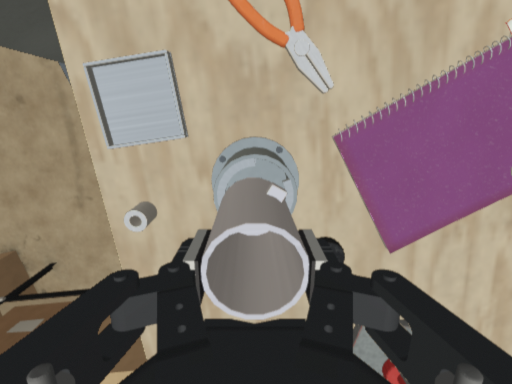

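The cup is out, upright, and held well above the outer cup. I'll check the tray centre from the wrist view corners (87,65), (168,52), (186,136) and (109,148) while moving.

```bash
python3 -m creep '{"translation":[[6,-9,0],[10,-14,0],[10,-14,0],[10,-14,0],[10,-14,0],[10,-14,0],[10,-14,0],[9,-13,0],[5,-7,0],[0,0,0]],"rotation":[[0,0,0],[0,0,0],[0,0,0],[0,0,0],[0,0,0],[0,0,0],[0,0,0],[0,0,0],[0,0,0],[0,0,0]],"claw":[40,40,40,40,40,40,40,40,40,40]}'; python3 - <<'E'
from bench import *
from h import *
s=snapshot("side");crop(s,170,150,140,140,5,"pics/s8.png")
w=snapshot("wrist");cv2.imwrite("pics/w8.png",w["frame"][:,:,::-1])
st=sense();print(st["ft_force"],st["finger_gap"],st["tool_pos"],st["tcp_rot"])
E
```

```text
time: 7.95
tool_pos: [348.6, -467.2, 145.1]
tcp_rot: [-180.0, -0.0, 68.9]
ft_force: [-0.2, -0.3, -1.4]
finger_gap: 48.0
[-0.61351207 -0.50430854 -0.80525913] 48.14145277957748 [ 349.13606645 -468.21249642  145.44524707] [1.79974300e+02 2.10592151e-02 6.88553909e+01]
```

View pics/s8.png

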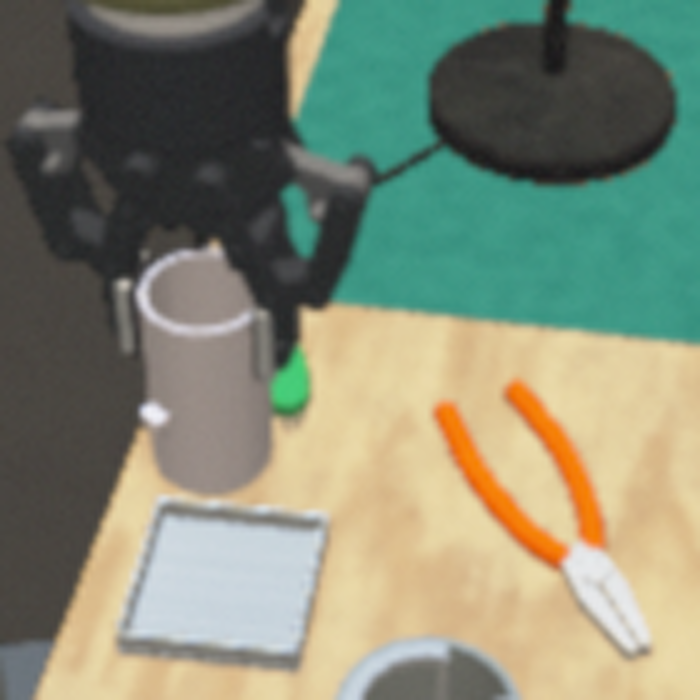

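View pics/w8.png

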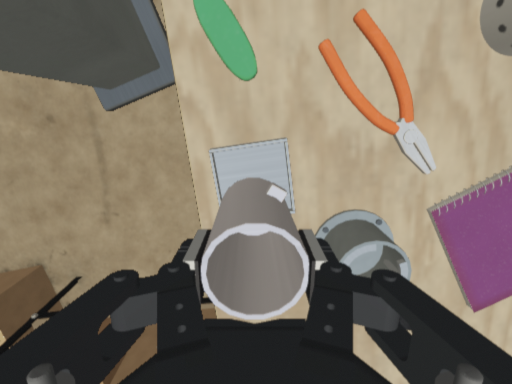

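```bash
python3 - <<'E'
from bench import *
from h import *
w=snapshot("wrist");s=snapshot("side")
y=np.radians(-12.2);R=np.array([[np.cos(y),-np.sin(y)],[np.sin(y),np.cos(y)]])
Q=[np.r_[R@(40*np.array(c))+[348.4,-467.4],14] for c in[(1,1),(1,-1),(-1,-1),(-1,1)]]
for n,c in(("w",w),("s",s)):
    im=cv2.resize(c["frame"][:,:,::-1],None,fx=4,fy=4,interpolation=cv2.INTER_CUBIC)
    cv2.polylines(im,[np.int32(proj(c,Q)*4+2)],True,(0,0,255),1)
    x0,y0=(760,500) if n=="w" else (700,900)
    cv2.imwrite(f"pics/ov{n}.png",im[y0:y0+500,x0:x0+600])
E
```

```text
(no output)
```

View pics/ovw.png

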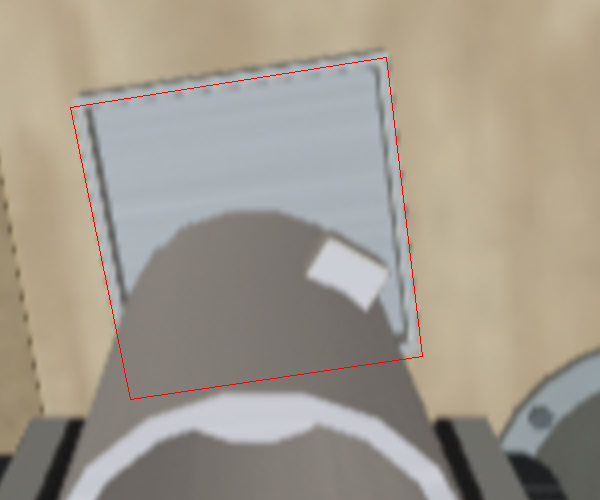

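View pics/ovs.png

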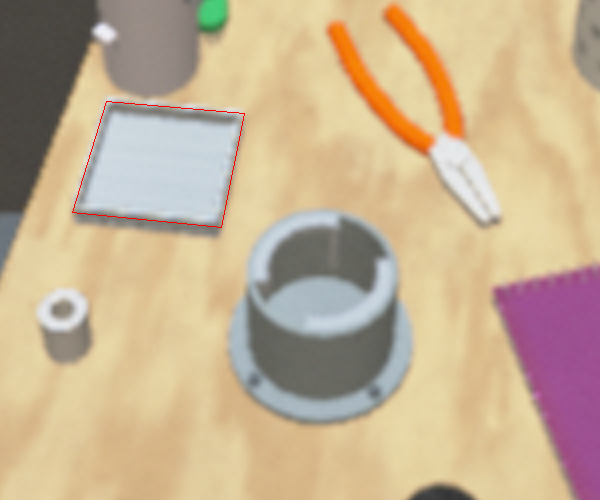

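The model outline fits both views within about 2 mm, against 12 mm of clearance. The cup's underside is 57 mm below the TCP, so it seats at TCP z of about 60. I'll descend to just above that.

```bash
python3 -m creep '{"translation":[[0,0,8],[0,0,12],[0,0,12],[0,0,12],[0,0,12],[0,0,10],[0,0,7],[0,0,5],[0,0,3],[0,0,0]],"rotation":[[0,0,0],[0,0,0],[0,0,0],[0,0,0],[0,0,0],[0,0,0],[0,0,0],[0,0,0],[0,0,0],[0,0,0]],"claw":[40,40,40,40,40,40,40,40,40,40]}'; python3 - <<'E'
from bench import *
from h import *
s=snapshot("side");crop(s,170,180,120,120,5,"pics/s9.png")
st=sense();print(st["ft_force"],st["finger_gap"],st["tool_pos"])
E
```

```text
time: 9.15
tool_pos: [348.9, -467.8, 64.1]
tcp_rot: [-180.0, -0.0, 68.9]
ft_force: [0.4, -0.5, -1.1]
finger_gap: 48.3
[ 0.34275876  0.42519331 -0.66690543] 48.32475649804432 [ 349.0437165  -468.00667336   64.51702773]
```

View pics/s9.png

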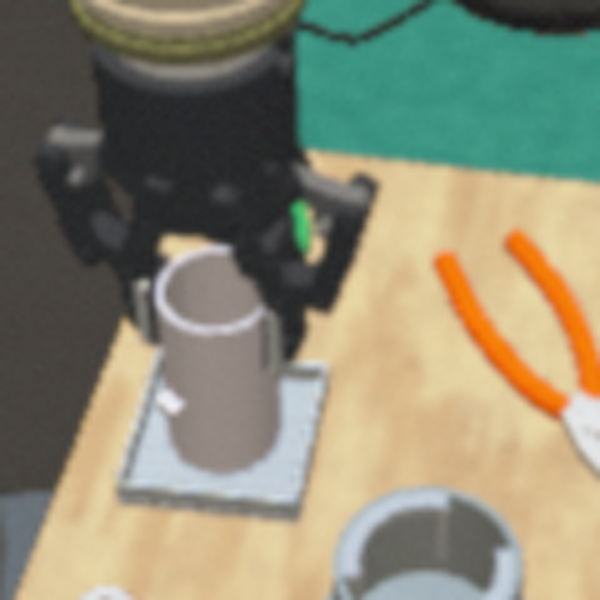

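The cup is inside the tray, upright, and a few mm above the floor. Next come small steps down until contact.

```bash
python3 -m creep '{"translation":[[0,0,1],[0,0,1],[0,0,1],[0,0,1],[0,0,0]],"rotation":[[0,0,0],[0,0,0],[0,0,0],[0,0,0],[0,0,0]],"claw":[40,40,40,40,40]}'; python3 - <<'E'
from bench import *
for i in range(1): st=sense();print(st["ft_force"],st["tool_pos"])
E
```

```text
time: 9.7
tool_pos: [348.9, -467.7, 60.1]
tcp_rot: [-180.0, -0.0, 68.9]
ft_force: [-0.2, 0.3, -1.3]
finger_gap: 48.2
[-0.15331697  0.2794201  -1.26907583] [ 348.86876678 -467.71958423   60.10999993]
```

```bash
python3 -m creep '{"translation":[[0,0,0.5],[0,0,0.5],[0,0,0]],"rotation":[[0,0,0],[0,0,0],[0,0,0]],"claw":[40,40,40]}'
```

```text
time: 10.0
tool_pos: [348.9, -468.0, 59.9]
tcp_rot: [180.0, 0.0, 68.9]
ft_force: [-1.8, 3.0, 4.5]
finger_gap: 48.0
```

Contact: the vertical force flipped from -1.3 to +4.5 N. Releasing gradually.

```bash
python3 -m creep '{"translation":[[0,0,0],[0,0,0],[0,0,0],[0,0,0],[0,0,0],[0,0,0],[0,0,0],[0,0,0],[0,0,0],[0,0,0]],"rotation":[[0,0,0],[0,0,0],[0,0,0],[0,0,0],[0,0,0],[0,0,0],[0,0,0],[0,0,0],[0,0,0],[0,0,0]],"claw":[48,49,51,54,58,64,70,76,82,82]}' 20; python3 - <<'E'
from bench import *
from h import *
s=snapshot("side");crop(s,170,180,120,120,5,"pics/s10.png")
w=snapshot("wrist");cv2.imwrite("pics/w10.png",w["frame"][:,:,::-1])
st=sense();print(st["ft_force"],st["finger_gap"])
E
```

```text
time: 11.0
tool_pos: [349.0, -467.9, 59.3]
tcp_rot: [-180.0, 0.0, 68.9]
ft_force: [-0.1, -0.4, -0.3]
finger_gap: 81.9
[-0.37665705 -0.01879976 -0.41137172] 81.78360379471255
```

View pics/s10.png

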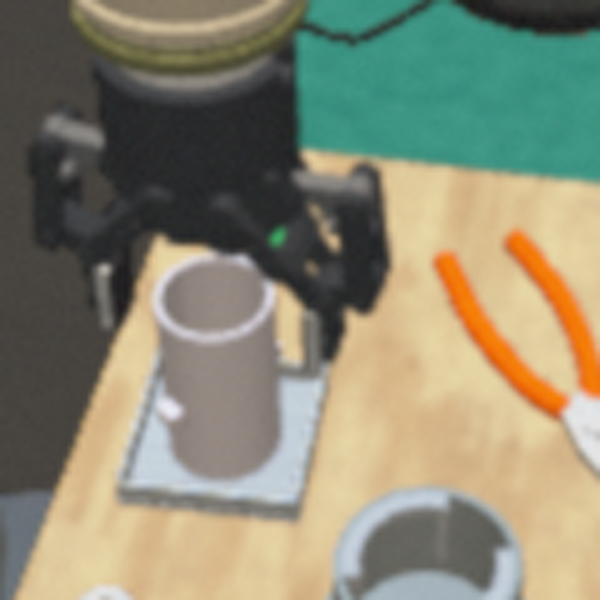

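View pics/w10.png

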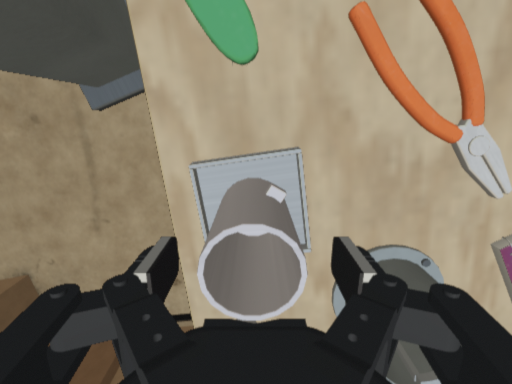

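The cup stands upright in the tray, and both fingers are clear of the rim at (252,270). I'll withdraw straight up.

```bash
python3 -m creep '{"translation":[[0,0,-6],[0,0,-12],[0,0,-18],[0,0,-20],[0,0,-20],[0,0,-20],[0,0,-20],[0,0,-15],[0,0,0],[0,0,0]],"rotation":[[0,0,0],[0,0,0],[0,0,0],[0,0,0],[0,0,0],[0,0,0],[0,0,0],[0,0,0],[0,0,0],[0,0,0]],"claw":[84,84,84,84,84,84,84,84,84,84]}'; python3 - <<'E'
from bench import *
from h import *
s=snapshot("side");cv2.imwrite("pics/s11.png",s["frame"][:,:,::-1])
w=snapshot("wrist");cv2.imwrite("pics/w11.png",w["frame"][:,:,::-1])
st=sense();print(st["ft_force"],st["finger_gap"],st["time"])
E
```

```text
time: 12.1
tool_pos: [349.0, -467.9, 190.5]
tcp_rot: [180.0, 0.0, 68.9]
ft_force: [-0.3, 1.0, 0.0]
finger_gap: 83.8
[-0.20937366  0.12164582 -0.27432146] 84.1446029655912 12.2
```

View pics/s11.png

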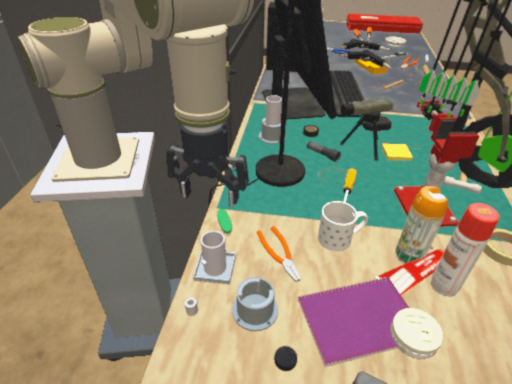

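View pics/w11.png

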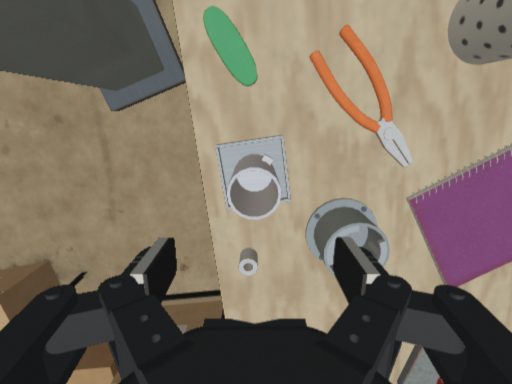

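The side view shows the cup upright in the tray at (213,256), the outer cup empty at (256,302), and the tall cup still nested at (273,118). The robot is clear of everything, so I'll hand in.

```bash
python3 -c "
from bench import *
print(hand_in())"
```

```text
the job is handed in; nothing more can be done
None
```

The short cup is free and standing upright in the steel tray, and the job was handed in at about 12 s of the 32 s allowed. I gripped it near the rim at 110 N and twisted it about 48° anticlockwise. The wrist view showed the lug centred in the gap, so I lifted the cup straight up and lowered it into the tray until it touched. Then I released it and raised the gripper clear.

- **Last checks:** the side and wrist views show the cup standing upright inside the tray walls. The outer cup is empty, and the tall cup is still nested. The wrist force read about zero after I let go.
- **Forces:** no reading I took came near the force limits; the largest was about 8 N.
- **Disagreements:** the camera estimates of the tray's position differed by about 2 to 4 mm, well inside the 12 mm clearance. No check failed.

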